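Hold the lamp-box flap open for a lamp change

TASK

The lamp in the light source is due for a change. First slide the round dish with the spare lamp across the bench, flat on the bench and never lifted or tipped, until it sits wholly inside the yellow ring; then raise the flap on top of the lamp box by its black handle and hold it half open, at 45 degrees, so that a colleague can reach in. The flap falls shut by itself, so finish while still holding it there, and leave the other things on the bench where they are.

Things in the scene. Friction and masses are not known exactly. Their poses are not given: they have to be found in the camera images.
- spare_dish: the loose spare-lamp dish: a solid round aluminium dish 104 mm across, its upright side wall 26 mm high, about 0.35 kg, with a black top and a small glass reflector lamp (50 mm across) fixed at its middle, 53 mm tall overall. Origin: centre of its underside, on the bench; z up. The bench top is at z = 0.
- mark: the target spot: a yellow ring printed on the bench, 150 mm outside, 136 mm inside diameter, flat, nothing to bump into. Origin: its centre, on the bench. The dish is in place when their centres are within 20 mm.
- lamp_box: the light source: a fixed box, 190 mm deep (its x) by 220 mm wide (its y) by 130 mm tall, cream over dark blue, with a yellow panel on its front (-x face, towards the robot) and a bent steel light guide on its +y side. Origin: centre of its underside. Turned about the vertical by its yaw.
- flap (a joint): angle of the flap that is the whole top of the lamp box: 0 shut (level), growing as its front (-x) edge is raised; 0.785 is 45 degrees, a stop lies at 1.25. About 0.35 kg, nearly free hinge: it falls shut when let go.
- flap_handle (a point): middle of the flap's black round handle bar: 12 mm thick, 110 mm between post centres, along the box's y, near the front edge. Its axis is 35 mm above the flap's upper face (flap 6 mm thick), 171 mm above the bench when shut; in the flap's frame 160 mm from the hinge line towards the front and 41 mm above it. Site x axis: in the flap, from front edge to hinge; z axis: the flap's outward normal.
- flap_hinge (a point): middle of the hinge line of the flap, along the upper far (+x) edge of the lamp box, 130 mm above the bench; the hinge line runs along the box's y. Its axes turn with the flap.
- oil_bottle: amber glass immersion-oil bottle with white cap, 40 mm across, 85 mm tall; loose bystander, to be left alone. Origin: underside
- slide_box: blue plastic microscope-slide box, open-topped and divided, 100 x 85 x 35 mm; loose bystander, to be left alone. Origin: underside
- filter_ring: bare aluminium filter ring, 60 mm across, 12 mm thick; loose bystander, to be left alone. Origin: underside
- screwdriver: screwdriver lying flat, red handle, 150 mm long; loose bystander, to be left alone. Origin: underside
- mug: blue mug, 76 mm across, 90 mm tall; loose bystander, to be left alone. Origin: underside
- petri: clear shallow dish, 90 mm across, 16 mm tall; loose bystander, to be left alone. Origin: underside
- tweezers: steel tweezers lying flat, black end, about 130 mm long; loose bystander, to be left alone. Origin: underside
Not all that is in view belongs to the job. What is meant by the spare_dish is not red, and is the smaller of those in its own colour.

How it is judged (in metres and radians):
On the way, in this order (a step that is already met when the one before it is completed fails the run):
1. the spare-lamp dish lies still inside the yellow ring (horizontal distance between spare_dish and mark below 0.02 m and linear speed of spare_dish below 0.02 m/s and height (world z) of spare_dish below 0.006 m), for 0.2 s.
2. the robot holds the flap at about 45 degrees (value of joint flap between 0.68 and 0.89 rad and contact force between any of the fingers, the arm and flap above 0.3 N), for 0.3 s.
At the end, for the whole second after the job is handed in: The dish rests flat on the bench, still, its centre within 20 mm of the yellow ring's centre, and the flap stands still between 39 and 51 degrees (0.68 to 0.89 rad), held there by the robot (contact force over 0.3 N) with nothing else propping it, through the last second (all of step 1 and all of step 2 and velocity of joint flap between -0.1 and 0.1 rad/s and contact force between flap and spare_dish below 0.05 N and contact force between flap and oil_bottle below 0.05 N and contact force between flap and slide_box below 0.05 N and contact force between flap and filter_ring below 0.05 N and contact force between flap and screwdriver below 0.05 N and contact force between flap and mug below 0.05 N and contact force between flap and petri below 0.05 N and contact force between flap and tweezers below 0.05 N); the arm keeps its last pose, push and grip.
It fails at once if the dish is lifted or tipped instead of being slid (height (world z) of spare_dish above 0.012 m or angle between spare_dish's own z axis and vertical above 0.2 rad).
It fails at once if another thing on the bench is moved by more than 25 mm (distance of any of oil_bottle, slide_box, filter_ring, screwdriver, mug, petri, tweezers from where it was at the start of the episode above 0.025 m).
It also fails if it takes over 54 s, if anything falls off the work surface, if the arm or the gripper's body presses on something with over 40 N, if the wrist force passes 120 N, or if a joint passes its speed limit or range.

ROBOT

A 7-joint arm with a two-finger parallel gripper is mounted at the origin on the work surface. World frame = base frame: x ahead of the robot, y to its left, z up, the work surface at z = 0. Lengths are in mm, angles in rad, forces in N, time in s.
With the tool pointing down it reaches from about 400 to 875 mm from the base axis. Payload 4.4 kg.
Tool frame: the origin (TCP) lies at the very end of the fingers, on their centre line; the grasp point (between the pads) lies 19 mm behind it; z points along the fingers, y is the line along which they close (so a half turn about z gives the same grasp; the last joint's range is limited). The gripper opens to 85 mm and grips with 20 to 120 N. Pads are 22 mm wide; open, the fingers measure 114 mm over their backs; the gripper's body (76 mm by 85 mm) begins 54 mm behind the grasp point. The pads swing forward as they close: fully open they stand 13 mm farther back than shut.
Start: joints at [-0.066, 0.628, 0.038, 1.517, -0.027, 0.996, -0.02], TCP at [650.014, 0.027, 231.313] pointing down, gripper open.
Joint ranges: [-3.06, 3.06], [-0.37, 2.12], [-1.25, 1.32], [0.18, 2.47], [-1.1, 4.24], [0.23, 1.98], [-2.94, 2.94]. Speed limits (rad/s): [2.57, 2.57, 3.14, 3.14, 3.14, 3.14, 3.14].

INTERFACE

Orientations are given as [roll, pitch, yaw] about the fixed x, y, z axes, in that order (R = Rz(yaw) Ry(pitch) Rx(roll)).
In Python, from cell import monitor, viewer, workorder gives the robot as it stands.
- The arm moves only by the tool arm_command, never from a script. Its argument "series" is one flat list of numbers, 5 for each row, row after row: the opening in per cent of the stroke, from 0 (shut) to 100 (fully open), then the shift along the tool's x, y, z in cm, then the turn about the tool's z in degrees. In form: [claw, x, y, z, roll, claw, x, y, z, roll, ...]. A call has exactly 5 rows; each row is the pose to reach, as a shift and turn from the pose commanded when the call began, along the tool's axes at that moment; what a row does not reach only later rows make up. A row lasts 1/12 s, in which the tool goes at most 41.7 mm and 7.16 degrees, less where a joint would pass 70% of its speed; a pose out of reach is approached as far as the arm can. A call with a gripper value outside its range is refused whole. The fingers move at their own pace and stop on an object; the grip force is fixed at half the most. Time passes only in rows, so rows that repeat a pose let the fingers close, or fill a call up. It gives the time, the measured TCP pose, the force, the opening and the grip force at its end, in the units of the state.
- monitor.read_state(): the state, without advancing time (a new reading comes with each control period).
- viewer.get_image(name): name is "scene" or "side" or "wrist"; returns (picture, depth): 480x640x3 uint8, red, green, blue; 480x640 float32, mm along the optical axis (not along the pixel's ray), 0 where there is no reading.
- viewer.camera_model(name): a dict with "mtx" (3x3 intrinsics, pixels), "R" (3x3) and "t" (3): a world point X has camera coordinates R X + t. Camera axes: x right, y down, z forward; pixel columns grow to the right and rows downward; lengths in mm; the calibration is good to about 2 mm. The wrist camera is an equidistant fisheye: a pixel r from the principal point sees the ray r / f radians off the axis. A picture is of the moment at which its call begins: read the wrist's pose just before it. camera_model takes no time and is no camera call; for the wrist camera it gives the pose at the moment of the call.
- workorder.finish_job(): hands the job in; it is judged then, once.
The state is a dict: "clock": time; "qpos": joint angles; "qd": joint speeds; "tau": joint torques, N m; "eef_pos": TCP position; "tool_rot": TCP orientation; "force": force on the tool from outside, world axes, zero at the start; "torque": the same for the moment, N m; "width": finger opening in mm; "gripper_force": force on a finger pad.
Only numpy, scipy, OpenCV 4.12 (cv2) and the standard library are available. Lean on these libraries where they do the work, as an engineer would, in place of code of your own. Each camera call takes 0.05 s, during which the arm holds its last target. There are 200 camera calls.

## Working session

There is one attempt and no reset: what is moved stays moved. The work goes in short steps, Python scripts to look and compute and a tool call to move; the robot and the scene stay as the last step left them, time stands still between calls to the robot, and variables do not carry over. Pictures are saved under pics/ and viewed, at most 10 in all, crops included, and the job is handed in when it is done.

Besides the shell and the picture viewer there is one more tool, called after "Emit:" as name(argument=value, ...) on one line, values as JSON. arm_command: Moves the arm, as the interface text tells. Its arguments: {"type":"object","properties":{"series":{"type":"array","items":{"type":"number"}}},"required":["series"]}

```bash
mkdir -p pics; cat > h.py <<'E'
import numpy as np, cv2
from cell import monitor, viewer, workorder
def ray(name,u,v,m=None):
    m=m or viewer.camera_model(name); K=np.array(m["mtx"]);R=np.array(m["R"]);t=np.array(m["t"])
    d=np.linalg.inv(K)@[u,v,1.]; return -R.T@t, R.T@d
def onz(name,u,v,z):
    o,d=ray(name,u,v); return o+d*(z-o[2])/d[2]
def pts(name,depth):
    m=viewer.camera_model(name);K=np.array(m["mtx"]);R=np.array(m["R"]);t=np.array(m["t"])
    v,u=np.mgrid[:480,:640]; p=np.stack([(u-K[0,2])/K[0,0],(v-K[1,2])/K[1,1],np.ones_like(u)],-1)*depth[...,None]
    return (p-t)@R
E
python3 - <<'E'
from h import *
for n in("scene","side"):
    p,d=viewer.get_image(n); cv2.imwrite(f"pics/{n}0.png",p[...,::-1]); np.savez(f"{n}0.npz",p=p,d=d)
    m=viewer.camera_model(n); print(n,-np.array(m["R"]).T@m["t"],(d>0).mean())
print(monitor.read_state())
E
```

```text
scene [1433.96360967  -81.82797264  918.62503348] 0.9957747395833333
side [ -84.47316356 -672.2059167   962.18696055] 0.9961295572916666
{'clock': 0.1, 'qpos': array([-0.06577896,  0.62925164,  0.03841815,  1.5182395 , -0.02700044,
        0.99631682, -0.02004612]), 'qd': array([ 0.00059488,  0.00027963,  0.00051079, -0.00224803, -0.00156525,
        0.00204526,  0.00045568]), 'tau': array([ 3.65140630e-03, -5.64529252e+01,  1.23032581e+00, -1.93971133e+01,
        1.11524854e-02,  5.46943455e-03, -1.37002465e-05]), 'eef_pos': array([6.49449447e+02, 3.32917154e-02, 2.30490970e+02]), 'tool_rot': array([-3.13989428e+00,  5.76466672e-07,  1.57075111e+00]), 'force': array([-0.56844986, -0.06597857, -0.63294949]), 'torque': array([-0.05751736, -0.01698834,  0.00189213]), 'gripper_force': 0.0, 'width': 85.34580586834926}
```

View pics/scene0.png

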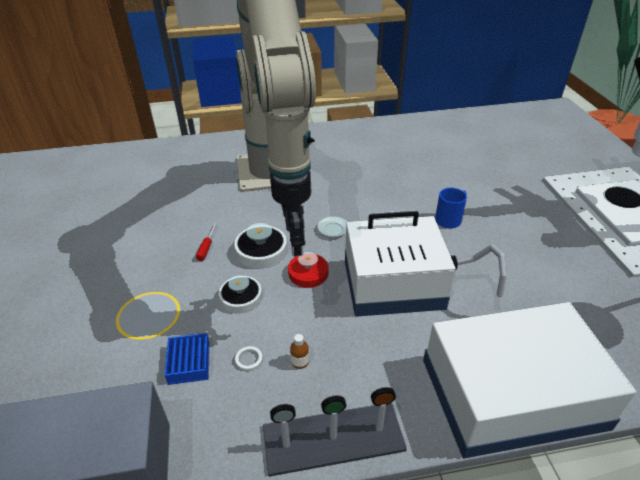

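View pics/side0.png

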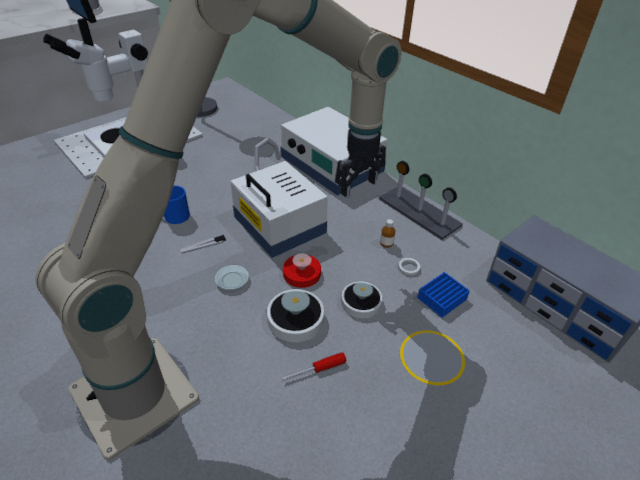

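```bash
python3 - <<'E'
from h import *
out={}
for n in("scene","side"):
    f=np.load(f"{n}0.npz");p,d=f["p"],f["d"];P=pts(n,d);out[n]=P
    hsv=cv2.cvtColor(p,cv2.COLOR_RGB2HSV)
    y=cv2.inRange(hsv,(20,120,90),(35,255,255))&(np.abs(P[...,2])<8).astype(np.uint8)*255
    v,u=np.nonzero(y); Q=P[v,u][:,:2]
    c,r=cv2.minEnclosingCircle(Q.astype(np.float32)); print(n,"mark",c,r,len(Q))
    box=lambda a:(a[0],a[1])
    # components at height bands
    for lo,hi in((15,60),(60,100)):
        m=((P[...,2]>8)&(P[...,2]<hi)&(P[...,0]>300)&(P[...,0]<1000)&(np.abs(P[...,1])<550)).astype(np.uint8)
    k,l,s,_=cv2.connectedComponentsWithStats(m)
    for i in range(1,k):
        if s[i,4]>60:
            q=P[l==i]; print(s[i],q.min(0).round(),q.max(0).round(),p[l==i].mean(0).round())
    m=(P[...,2]>125)&(P[...,2]<145)&(P[...,0]>500)&(P[...,0]<1100)&(P[...,1]>-50)&(P[...,1]<450)
    k,l,s,_=cv2.connectedComponentsWithStats(m.astype(np.uint8))
    for i in range(1,k):
        if s[i,4]>800: q=P[l==i][:,:2].astype(np.float32); print("flap",s[i],cv2.boxPoints(cv2.minAreaRect(q)).round())
    m=(P[...,2]>165)&(P[...,2]<182)&(hsv[...,2]<80)&(P[...,0]>500)&(P[...,0]<1000)&(P[...,1]>60)&(P[...,1]<450)
    q=P[m]; 
    if len(q): print("handle",len(q),q.min(0),q.max(0),np.median(q,0))
a=cv2.imread("pics/scene0.png")[200:380,170:370]; b=cv2.imread("pics/side0.png")[230:410,260:460]
cv2.imwrite("pics/crop.png",cv2.resize(np.hstack([a,b]),(800,360),interpolation=cv2.INTER_CUBIC))
E
```

```text
scene mark (567.9899291992188, -353.0866394042969) 76.89459228515625 370
[435 187  32  41 998] [323. 441.   8.] [405. 539.  95.] [ 21.  50. 117.]
[318 216  29  21 321] [300. 102.   8.] [391. 186.  21.] [170. 190. 193.]
[ 235  223   52   45 1811] [ 334. -133.    8.] [466.   6.  78.] [ 95. 102. 104.]
[196 231  17  29 229] [ 303. -237.    8.] [ 409. -193.   30.] [150.  42.  41.]
[ 345  234  108   81 2929] [480. 131.   8.] [691. 355. 100.] [ 87.  95. 102.]
[ 288  252   41   35 1087] [460.  -4.   8.] [557.  98.  59.] [151.  52.  51.]
[451 255  25  15 124] [599. 376.  73.] [636. 428. 100.] [ 93.  98. 103.]
[ 219  275   43   38 1234] [ 504. -181.    8.] [610. -78.  59.] [ 93. 100. 102.]
[ 165  333   44   50 1595] [ 677. -298.    8.] [ 782. -209.   40.] [ 23.  58. 139.]
[290 334  20  34 508] [762. -35.   8.] [794.   5.  89.] [127. 112.  95.]
[ 424  334   41  101 1492] [815. 247.   8.] [1000.  253.  100.] [71. 78. 83.]
[235 346  28  24 273] [ 716. -154.    8.] [777. -95.  17.] [191. 201. 204.]
[155 400  15  80 794] [ 872. -291.    8.] [1000. -288.  100.] [58. 63. 71.]
[ 263  403  143   67 594
[... 1126 characters left out ...]
5 265  33  24 406] [300. 100.   8.] [389. 192.  20.] [137. 153. 164.]
[ 417  272   53   44 1303] [ 675. -299.    8.] [ 781. -210.   41.] [ 13.  52. 122.]
[ 341  281   41   36 1162] [ 503. -183.    8.] [611. -78.  60.] [76. 81. 86.]
[ 267  289   57   52 2382] [ 322. -136.    8.] [463.   5.  76.] [79. 84. 89.]
[299 352  47  22 414] [ 300. -239.    8.] [ 404. -193.   30.] [127.  32.  31.]
flap [ 298  116   51   46 1279] [[ 815.  450.]
 [ 815.  249.]
 [1038.  249.]
 [1038.  450.]]
flap [ 231  161   97   60 2789] [[483. 144.]
 [670. 129.]
 [689. 356.]
 [501. 372.]]
handle 125 [506.21062095 193.59853992 166.65041312] [524.59223385 313.13551148 181.78866734] [515.12886269 247.47795433 175.66464331]
```

View pics/crop.png

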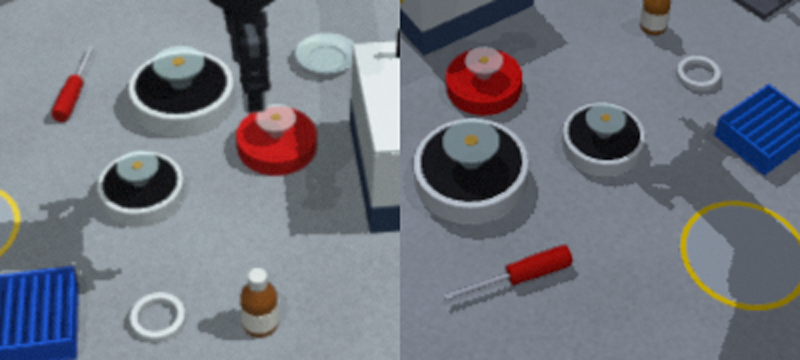

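Three dishes are candidates: a large silver one at scene (260,243), a red one at (308,268) and a small silver one at (240,292), which is side (362,299). The crop confirms that the small silver one is the spare_dish: it isn't red, and it is the smaller of the two silver dishes. It sits at about (557,-130) and the ring at (569,-353). I'll push its rim with two half-open fingers from the +y side.

Emit:
arm_command(series=[70,-0.8,-1.8,3,0,70,-1.6,-3.6,6,0,70,-2.4,-5.4,9,0,70,-3.2,-7.3,12,0,70,-4,-9.2,15,0])

```text
clock: 0.52
eef_pos: [556.9, -40.2, 80.2]
tool_rot: [3.141, 0.0, 1.571]
force: [0.4, -0.7, -1.2]
width: 59.7
gripper_force: 0.0
```

Emit:
arm_command(series=[70,0,0,2,0,70,0,0,4,0,70,0,0,6,0,70,0,0,7.4,0,70,0,0,7.4,0])

```text
clock: 0.93
eef_pos: [555.6, -39.8, 4.4]
tool_rot: [-3.136, -0.0, 1.571]
force: [0.0, -0.6, 0.6]
width: 60.1
gripper_force: 0.0
```

```bash
cat > dish.py <<'E'
from h import *
import sys
s=monitor.read_state(); print(s["clock"],s["eef_pos"].round(1),s["tool_rot"].round(3),s["force"].round(1),round(s["width"],1))
ims=[]
for n in("scene","side"):
    p,d=viewer.get_image(n);P=pts(n,d);ims.append(p[...,::-1])
    hsv=cv2.cvtColor(p,cv2.COLOR_RGB2HSV)
    m=((np.abs(P[...,2]-26)<5)&(hsv[...,2]<60)&(P[...,0]>480)&(P[...,0]<640)&(P[...,1]>-430)&(P[...,1]<-70)).astype(np.uint8)
    k,l,st,_=cv2.connectedComponentsWithStats(m)
    i=1+np.argmax(st[1:,4]); q=P[l==i]; print(n,st[i,4],(q.min(0)+q.max(0))[:2]/2,np.ptp(q,0)[:2],q.mean(0))
if len(sys.argv)>1: cv2.imwrite(f"pics/{sys.argv[1]}.png",cv2.resize(np.hstack([ims[0][180:400,100:360],ims[1][220:440,260:520]]),(780,330)))
E
python3 dish.py d1
```

```text
0.9333 [555.6 -39.8   4.4] [-3.136 -0.     1.571] [ 0.  -0.6  0.6] 60.1
scene 491 [ 560.39532841 -129.717245  ] [79.26889201 86.08143357] [ 566.40515796 -129.54141788   27.4068975 ]
side 490 [ 554.52502506 -130.86993173] [87.75892196 89.10009591] [ 547.39847345 -138.02037125   26.88011887]
```

View pics/d1.png

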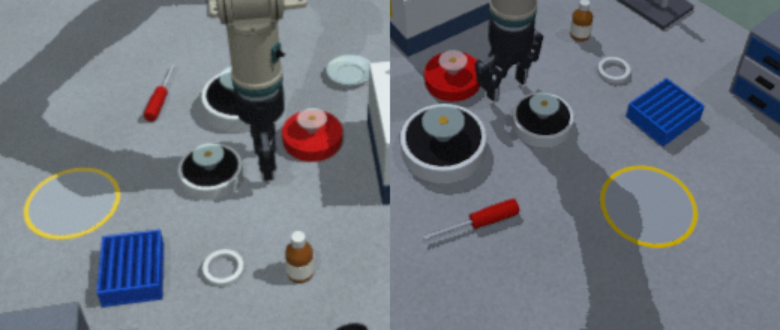

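The fingers stand just behind the dish, with the small silver dish at crop (210,168) and the ring at (73,203). Pushing now.

Emit:
arm_command(series=[70,-1,0,0,0,70,-2,0,0,0,70,-3,0.1,0,0,70,-3.6,0.1,0,0,70,-4.2,0.1,0,0])

```text
clock: 1.45
eef_pos: [558.9, -82.7, 7.9]
tool_rot: [3.142, -0.001, 1.569]
force: [-0.4, 3.8, 1.8]
width: 59.7
gripper_force: 1.6
```

Emit:
arm_command(series=[70,-0.8,0.05,0,0,70,-1.6,0.1,0,0,70,-2.4,0.15,0,0,70,-3.2,0.2,0,0,70,-4,0.2,0,0])

```text
clock: 1.87
eef_pos: [561.6, -122.4, 7.5]
tool_rot: [3.141, -0.0, 1.571]
force: [0.6, 4.0, 2.7]
width: 59.5
gripper_force: 2.3
```

```bash
python3 dish.py
```

```text
1.8667 [ 561.6 -122.4    7.5] [ 3.141 -0.     1.571] [0.6 4.  2.7] 59.5
scene 481 [ 566.10466971 -179.06318585] [81.04933276 83.21265036] [ 573.59410166 -177.05748406   27.40104345]
side 519 [ 561.35852547 -180.36757816] [88.93110101 89.84670938] [ 552.0137119  -187.12082105   26.94874255]
```

Emit:
arm_command(series=[70,-0.9,0.05,0,0,70,-1.8,0.1,0,0,70,-2.7,0.1,0,0,70,-3.6,0.15,0,0,70,-4.5,0.15,0,0])

```text
clock: 2.38
eef_pos: [562.3, -168.3, 7.1]
tool_rot: [-3.141, 0.0, 1.57]
force: [0.1, 2.9, -0.3]
width: 59.9
gripper_force: 1.3
```

Emit:
arm_command(series=[70,-0.9,0.05,0,0,70,-1.8,0.1,0,0,70,-2.7,0.1,0,0,70,-3.6,0.15,0,0,70,-4.5,0.15,0,0])

```text
clock: 2.8
eef_pos: [563.9, -213.0, 7.2]
tool_rot: [-3.141, 0.0, 1.571]
force: [0.9, 2.1, -0.9]
width: 59.7
gripper_force: 1.1
```

Emit:
arm_command(series=[70,-0.9,0.05,0,0,70,-1.8,0.1,0,0,70,-2.6,0.1,0,0,70,-3.4,0.1,0,0,70,-4,0.1,0,0])

```text
clock: 3.22
eef_pos: [564.8, -253.3, 7.3]
tool_rot: [-3.142, 0.0, 1.57]
force: [0.6, 1.6, -1.2]
width: 60.0
gripper_force: 1.1
```

```bash
python3 dish.py
```

```text
3.2167 [ 564.8 -253.3    7.3] [-3.142  0.     1.57 ] [ 0.6  1.6 -1.2] 60.0
scene 426 [ 572.61127723 -312.45060423] [72.22341608 77.90875226] [ 580.27018407 -312.40672917   27.3166051 ]
side 613 [ 564.43405537 -309.12628002] [88.51566907 89.48678038] [ 554.72073494 -315.39506096   27.00918527]
```

Emit:
arm_command(series=[70,-0.8,0.05,0,0,70,-1.6,0.1,0,0,70,-2.3,0.1,0,0,70,-2.9,0.1,0,0,70,-3.4,0.1,0,0])

```text
clock: 3.73
eef_pos: [566.0, -287.0, 7.3]
tool_rot: [3.141, 0.0, 1.57]
force: [0.0, 2.4, -0.5]
width: 59.6
gripper_force: 1.2
```

Emit:
arm_command(series=[70,-0.3,0.05,0,0,70,-0.6,0.1,0,0,70,-0.8,0.1,0,0,70,-0.9,0.1,0,0,70,-0.9,0.1,0,0])

```text
clock: 4.15
eef_pos: [567.0, -295.1, 7.3]
tool_rot: [3.141, 0.0, 1.571]
force: [0.0, 1.9, -0.0]
width: 60.1
gripper_force: 0.8
```

Emit:
arm_command(series=[70,0.5,0,0,0,70,1.5,0,0,0,70,3,0,0,0,70,5,0,0,0,70,7,0,-3,0])

```text
clock: 4.57
eef_pos: [563.1, -221.4, 32.8]
tool_rot: [-3.132, -0.004, 1.571]
force: [0.1, 0.5, -0.4]
width: 59.9
gripper_force: 0.0
```

```bash
python3 dish.py d2
```

```text
4.5667 [ 563.1 -221.4   32.8] [-3.132 -0.004  1.571] [ 0.1  0.5 -0.4] 59.9
scene 548 [ 568.03833608 -348.25539407] [83.41214844 87.59132659] [ 576.75466432 -345.59993382   27.36954639]
side 660 [ 565.72967114 -348.89117245] [90.11043419 89.96738507] [ 556.8133381  -354.71158423   26.86417357]
```

View pics/d2.png

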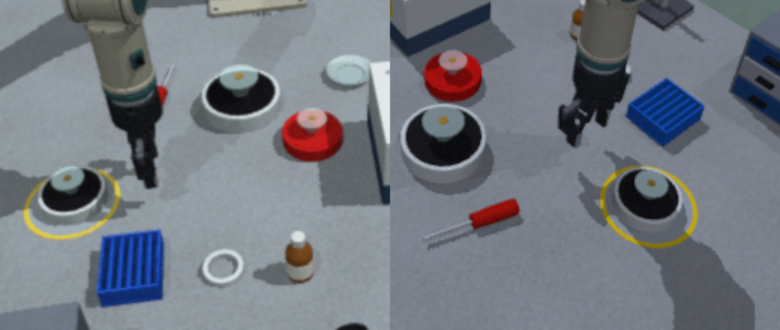

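The dish lies inside the ring, about 5 mm off centre, at crop (70,195). The neighbours haven't moved. Next I raise the arm and go over to the handle.

Emit:
arm_command(series=[70,0,0,-4,0,70,0,0,-8,0,70,1.5,0,-12,0,70,4,0,-16,0,70,7,0,-20,0])

```text
clock: 5.08
eef_pos: [566.9, -163.9, 227.4]
tool_rot: [3.14, 0.001, 1.569]
force: [0.7, 0.1, 0.2]
width: 59.6
gripper_force: 0.0
```

Emit:
arm_command(series=[70,3.5,-0.4,0,0,70,7,-0.8,0,0,70,10.5,-1.2,0,0,70,14,-1.6,0,0,70,17.5,-2,0,0])

```text
clock: 5.5
eef_pos: [546.3, 13.4, 225.4]
tool_rot: [3.141, 0.0, 1.571]
force: [1.1, 0.1, 0.3]
width: 59.9
gripper_force: 0.0
```

Emit:
arm_command(series=[70,3.5,-0.4,0,1,70,7,-0.8,0,2,70,10.5,-1.2,0,3,70,14,-1.6,0,4,70,17.5,-2,0,4.8])

```text
clock: 5.92
eef_pos: [526.1, 188.4, 225.3]
tool_rot: [3.141, -0.0, 1.487]
force: [1.6, 0.6, -0.4]
width: 59.7
gripper_force: 0.0
```

```bash
python3 -c "
from h import *
s=monitor.read_state(); print(s['eef_pos'].round(1),s['tool_rot'].round(3))
p,d=viewer.get_image('wrist'); cv2.imwrite('pics/w1.png',p[...,::-1])
m=viewer.camera_model('wrist');K=np.array(m['mtx']);R=np.array(m['R']);t=np.array(m['t'])
def pr(X):
    c=R@X+t; a=np.arctan2(np.hypot(c[0],c[1]),c[2]); h=np.hypot(c[0],c[1]); return K[0,0]*a*c[0]/h+K[0,2],K[1,1]*a*c[1]/h+K[1,2]
e=np.array([.083,.997,0]);H=np.array([521.7,255.6,171])
for k in(-55,0,55): print(k,pr(H+k*e))
print(pr(np.array([482,148,136.])),pr(np.array([501,368,136.])))
"
```

```text
[526.1 188.4 225.3] [ 3.141 -0.     1.487]
-55 (np.float64(308.86369477093206), np.float64(258.9767205459769))
0 (np.float64(308.9548661247494), np.float64(160.28014306083708))
55 (np.float64(309.69680231875265), np.float64(57.55394451951642))
(np.float64(267.6630620059357), np.float64(315.50312778164124)) (np.float64(265.1282706068759), np.float64(-11.382624661963945))
```

View pics/w1.png

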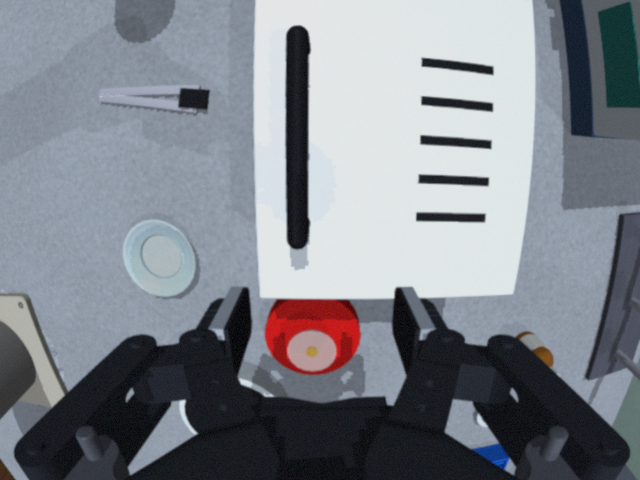

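The wrist view shows the bar from (297,32) to (297,242), a little off the predicted pixels. I'll recompute it from here.

```bash
cat >> h.py <<'E'
def wz(u,v,z,m):
    K=np.array(m['mtx']);R=np.array(m['R']);t=np.array(m['t'])
    a=np.array([(u-K[0,2])/K[0,0],(v-K[1,2])/K[1,1]]);r=np.hypot(*a)
    d=R.T@np.array([*(a/r*np.sin(r)),np.cos(r)]);o=-R.T@t
    return o+d*(z-o[2])/d[2]
def look():
    s=monitor.read_state(); m=viewer.camera_model('wrist'); p,d=viewer.get_image('wrist')
    print(s['eef_pos'].round(1),s['tool_rot'].round(3),s['force'].round(1)); return p,m
E
python3 -c "
from h import *
m=viewer.camera_model('wrist'); print('cam',-np.array(m['R']).T@m['t'])
for u,v in((297,32),(297,242),(297,137)): print(wz(u,v,176,m),wz(u,v,171,m))
for u,v in((260,297),(515,295)): print(wz(u,v,136,m))
f=np.load('scene0.npz');
p=cv2.cvtColor(f['p'],cv2.COLOR_RGB2GRAY)[205:235,355:425]; v,u=np.nonzero(p<45); 
P=pts('scene',f['d'])[205:235,355:425]
r=np.array([[u[i]+355,v[i]+205] for i in range(len(u)) if P[v[i],u[i],2]>163]); print(len(r),r.min(0),r.max(0))
c=(r.min(0)+r.max(0))/2
c=cv2.minAreaRect(r.astype(np.float32)); print(c,onz('scene',*c[0],172))
"
```

```text
cam [529.81628196 269.8982803  367.92810615]
[520.90661547 323.9412851  176.        ] [520.674506  325.3491822 171.       ]
[511.87383919 212.67983591 176.        ] [511.40641305 211.1892141  171.        ]
[516.75260517 268.48889803 176.        ] [516.41227782 268.45218162 171.        ]
[478.51817382 162.82247914 136.        ]
[667.47373598 146.28293833 136.        ]
183 [369 212] [417 220]
((392.95135498046875, 215.76992797851562), (5.5210771560668945, 48.35931396484375), 86.18592071533203) [522.04512783 254.00932291 172.        ]
```

```bash
python3 -c "
from h import *
p,m=look()
g=cv2.cvtColor(p,cv2.COLOR_RGB2GRAY)
k,l,s,c=cv2.connectedComponentsWithStats((g<50).astype(np.uint8))
for i in range(1,k):
    if 1500<s[i,4]<9000 and s[i,3]>120:
        u,v=np.nonzero(l==i)[::-1]; (cx,cy),_,_=cv2.minAreaRect(np.stack([u,v],1).astype(np.float32)); print(s[i],cx,cy,wz(cx,cy,172,m),wz(cx,s[i,1]+4,172,m),wz(cx,s[i,1]+s[i,3]-4,172,m))
"
```

```text
[524.4 198.7 225.4] [-3.141 -0.008  1.497] [-0.5  6.9  0.6]
[ 562    0   32  150 3101] 579.3135986328125 74.3207778930664 [691.04863214 305.2988824  172.        ] [698.34710354 353.32221167 172.        ] [689.0747456  259.98780569 172.        ]
[ 293   45   23  221 4292] 303.28057861328125 155.01754760742188 [518.99149399 258.6911904  172.        ] [523.30777504 315.23302549 172.        ] [513.91852939 199.54584214 172.        ]
```

Emit:
arm_command(series=[70,2,-0.3,0,0,70,4,-0.6,0,0,70,5.7,-0.9,0,0,70,5.7,-0.9,0,0,70,5.7,-0.9,0,0])

```text
clock: 6.43
eef_pos: [522.2, 244.5, 225.1]
tool_rot: [-3.141, 0.0, 1.489]
force: [0.6, -0.3, -0.3]
width: 59.8
gripper_force: 0.0
```

```bash
python3 -c "
from h import *
viewer.get_image('side')
p,m=look()
cv2.imwrite('pics/w2.png',p[...,::-1])
g=cv2.cvtColor(p,cv2.COLOR_RGB2GRAY)
k,l,s,c=cv2.connectedComponentsWithStats((g<50).astype(np.uint8))
for i in range(1,k):
    if s[i,4]>1000: print(s[i])
for u,v in((302,260),(302,240)): print(wz(u,v,172,m))
"
```

```text
[522.6 243.1 225.1] [-3.142e+00  1.000e-03  1.487e+00] [ 0. -1.  0.]
[ 101    0   83   32 1711]
[ 563    0   32  187 3872]
[ 404   27   44   28 1058]
[ 608   60   32  107 3041]
[ 303  126   21  207 3878]
[    0   255   630   225 60309]
[511.53765356 244.89240371 172.        ]
[512.7036827 256.5447146 172.       ]
```

View pics/w2.png

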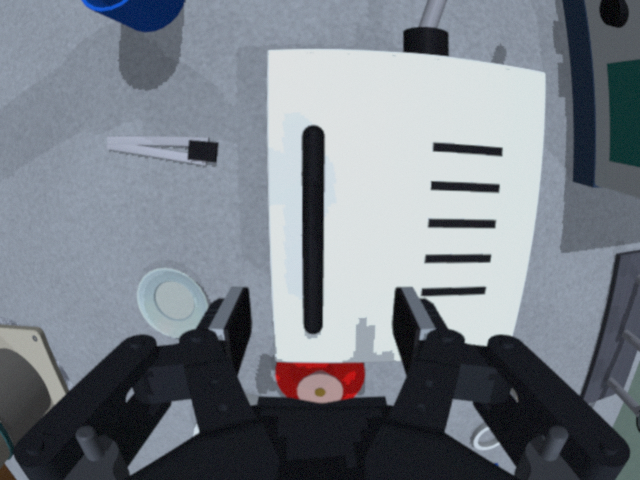

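The bar runs from (313,126) to (313,333), so it lies about 15 mm further along tool x and 4 mm towards tool -y. I'll centre over it, descend and grip.

Emit:
arm_command(series=[70,1.5,-0.4,0,0,70,1.5,-0.4,2,0,70,1.5,-0.4,4.5,0,70,1.5,-0.4,6.5,0,70,1.5,-0.4,7.2,0])

```text
clock: 6.95
eef_pos: [518.8, 256.4, 150.7]
tool_rot: [-3.138, 0.004, 1.485]
force: [0.8, -0.1, -0.3]
width: 59.8
gripper_force: 0.0
```

Emit:
arm_command(series=[0,0,0,0,0,0,0,0,0,0,0,0,0,0,0,0,0,0,0,0,0,0,0,0,0])

```text
clock: 7.37
eef_pos: [519.1, 259.4, 154.8]
tool_rot: [-3.14, -0.0, 1.487]
force: [-4.3, -0.4, 5.1]
width: 9.7
gripper_force: 58.5
```

Emit:
arm_command(series=[0,0,0,0,0,0,0,0,0,0,0,0,0,0,0,0,0,0,0,0,0,0,0,0,0])

```text
clock: 7.78
eef_pos: [519.1, 259.3, 154.8]
tool_rot: [-3.14, -0.0, 1.487]
force: [-3.9, -0.5, 5.9]
width: 10.0
gripper_force: 58.5
```

Emit:
arm_command(series=[0,0,0.24,-0.83,0,0,0,0.52,-1.65,0,0,0,0.84,-2.45,0,0,0,1.2,-3.24,0,0,0,1.6,-4,0])

```text
clock: 8.2
eef_pos: [534.0, 258.0, 194.1]
tool_rot: [-3.137, 0.001, 1.487]
force: [-7.2, 0.1, 0.3]
width: 10.1
gripper_force: 58.4
```

```bash
python3 dish.py
```

```text
8.2 [534.  258.  194.1] [-3.137e+00  1.000e-03  1.487e+00] [-7.2  0.1  0.3] 10.1
scene 528 [ 570.84765721 -347.94840566] [79.93381439 87.28865797] [ 577.6542266  -345.56692575   27.43533745]
side 637 [ 566.40332488 -348.79547285] [90.20743655 87.83307144] [ 556.73510225 -355.03934947   27.05842689]
```

Forces are low and the dish hasn't moved. Continuing along the arc.

Emit:
arm_command(series=[0,0,0.44,-0.74,0,0,0,0.92,-1.46,0,0,0,1.44,-2.15,0,0,0,2,-2.82,0,0,0,2.6,-3.45,0])

```text
clock: 8.72
eef_pos: [558.1, 255.8, 229.0]
tool_rot: [-3.134, 0.002, 1.488]
force: [-11.4, -0.4, 4.8]
width: 9.8
gripper_force: 58.4
```

Emit:
arm_command(series=[0,0,0.62,-0.6,0,0,0,1.28,-1.17,0,0,0,1.96,-1.71,0,0,0,2.66,-2.2,0,0,0,3.4,-2.66,0])

```text
clock: 9.13
eef_pos: [591.3, 252.7, 257.7]
tool_rot: [-3.133, 0.001, 1.488]
force: [-16.3, -2.8, 15.3]
width: 9.8
gripper_force: 58.4
```

Emit:
arm_command(series=[0,0,0,0,0,0,0,0,0,0,0,0,0,0,0,0,0,0,0,0,0,0,0,0,0])

```text
clock: 9.55
eef_pos: [594.3, 252.6, 258.8]
tool_rot: [-3.14, -0.0, 1.487]
force: [-13.2, -1.9, 17.7]
width: 9.4
gripper_force: 61.2
```

```bash
python3 - <<'E'
from h import *
s=monitor.read_state(); print(s["clock"],s["eef_pos"].round(1),s["force"].round(1),s["width"],s["gripper_force"])
o=[]
for n in("scene","side"):
    p,d=viewer.get_image(n);P=pts(n,d); o.append(p[...,::-1])
    hsv=cv2.cvtColor(p,cv2.COLOR_RGB2HSV)
    # flap upper face: light, low saturation, in box footprint, above 150
    ex=np.array([.9965,-.084]);q=P-np.array([681,242,0]);X=q[...,:2]@ex;Y=q[...,:2]@np.array([.084,.9965])
    m=(hsv[...,2]>110)&(hsv[...,1]<60)&(X<0)&(X>-190)&(np.abs(Y)<105)&(P[...,2]>140)&(P[...,2]<300)
    if m.sum()>100:
        a=np.polyfit(X[m],P[...,2][m],1); r=P[...,2][m]-np.polyval(a,X[m]); k=np.abs(r)<10; a=np.polyfit(X[m][k],P[...,2][m][k],1)
        print(n,m.sum(),k.sum(),a,np.degrees(np.arctan(-a[0])))
cv2.imwrite("pics/f1.png",cv2.resize(np.hstack([o[0][120:360,300:560],o[1][80:320,160:420]]),(780,360)))
E
```

```text
9.55 [594.3 252.6 258.8] [-13.2  -1.9  17.7] 9.448342242239525 61.177194714546204
scene 6977 6942 [ -0.98972329 136.10890354] 44.704076110761875
side 383 382 [ -0.96272904 137.91053109] 43.91212084533092
```

View pics/f1.png

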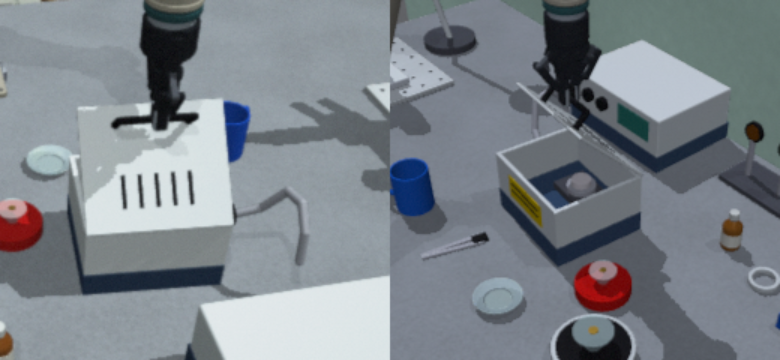

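The flap stands at about 44.7° with the fingers gripping the bar, at crop (160,120). I'll hold it one more call, then hand in.

Emit:
arm_command(series=[0,0,0,0,0,0,0,0,0,0,0,0,0,0,0,0,0,0,0,0,0,0,0,0,0])

```text
clock: 10.07
eef_pos: [594.3, 252.6, 258.9]
tool_rot: [-3.14, -0.001, 1.487]
force: [-12.3, -2.9, 18.1]
width: 9.8
gripper_force: 61.2
```

```bash
python3 -c "
from h import *
print(workorder.finish_job())"
```

```text
the job is handed in; nothing more can be done
None
```

I handed the job in at about 10 s on the robot's clock; no verdict came back. By camera, the dish was about 5 mm from the ring's centre when last measured (before the final lift), and the gripper was holding the flap at about 44–45°.

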